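# Clear the offcuts into the scrap bin

### The arm

A 6-joint arm with a two-finger parallel gripper is mounted at the origin on a cart in front of the work surface, level with it; the furniture and walls round the work are solid. World frame = base frame: x ahead of the robot, y to its left, z up, the work surface at z = 0. Lengths are in m, angles in rad, forces in N, time in s.
With the tool pointing down it reaches from about 0.3 to 0.85 m from the base axis. Payload 5.4 kg.
Tool frame: the origin (TCP) lies between the finger pads; the fingertips stand 19 mm ahead of it and the grasp point (between the pads) is the TCP; x points along the fingers, y is the direction in which the jaws open and shut, and the axes are right-handed (so a half turn about x gives the same grasp; the last joint's range is limited). The gripper opens to 85 mm and grips with 20 to 120 N. Pads are 22 mm wide; open, the fingers measure 114 mm over their backs; the gripper's body (76 mm by 85 mm) begins 54 mm behind the grasp point. The pads swing forward as they close: fully open they stand 13 mm farther back than shut.
Start: joints at [1.062, 0.158, 1.597, -0, 1.386, -0.21], TCP at [0.169, 0.55, 0.25] pointing down, gripper open.
Joint ranges: [-2.91, 2.91], [-0.94, 2.29], [0.18, 2.7], [-1.29, 4.43], [0.17, 2.64], [-3, 3]. Speed limits (rad/s): [2.57, 2.57, 3.14, 3.14, 3.14, 3.14].

### API

Orientations are given as a rotation vector (axis times angle).
In Python, from workcell import robot gives the robot as it stands. The module is installed in compiled form; this text tells all that it offers.
- The arm moves only by the shell command python3 -m creep 'ROWS'. ROWS is JSON, a list of rows, each a list of 7 numbers: the turn, a rotation vector about the world's x, y, z in units of 6 degrees (1.0 is 6 degrees), then the shift along the world's x, y, z in cm, then the opening, from 0 (shut) to 1 (fully open). In form: [[wx, wy, wz, tx, ty, tz, grip], ...]. A call has 1 to 20 rows; each row shifts and turns the commanded pose from where the row before left it; what a row does not reach is not made up. A row lasts 1/10 s, in which the tool goes at most 50 mm and 8.59 degrees, less where a joint would pass 70% of its speed; a pose out of reach is approached as far as the arm can. A call with a gripper value outside its range is refused whole. The fingers move at their own pace and stop on an object; the grip force is fixed at half the most. Time passes only in rows, so rows that do not move let the fingers close. It gives the time, the measured TCP pose, the force and the opening at its end, in the units of the state.
- robot.state(): the state, without advancing time (a new reading comes with each control period).
- robot.snapshot(name): name is "scene" or "top" or "wrist"; returns a dict with "image" (384x512x3 uint8, blue, green, red), "fx", "fy", "cx", "cy" (pixels), "rvec" (rotation vector, rad) and "tvec" (3), from world to camera coordinates, as OpenCV has them. Camera axes: x right, y down, z forward; pixel columns grow to the right and rows downward; lengths in m; the calibration is good to about 2 mm. The wrist camera is an equidistant fisheye: a pixel r from the principal point sees the ray r / f radians off the axis. A picture is of the moment at which its call begins. There is no depth.
- robot.sign_off(): hands the job in, once; it reports no verdict.
The state is a dict: "clock": time; "joint_pos": joint angles; "qvel": joint speeds; "effort": joint torques, N m; "tcp_pos": TCP position; "tcp_rot": TCP orientation; "force": force on the tool from outside, world axes, zero at the start; "torque": the same for the moment, N m; "grip_width": opening from 0.0 (shut) to 1.0 (fully open).
Only numpy, scipy, OpenCV 4.12 (cv2) and the standard library are available. Lean on these libraries where they do the work, as an engineer would, in place of code of your own. Each camera call takes 0.05 s, during which the arm holds its last target.

### The job

Clear the two offcuts, the stub of aluminium channel and the short sawn-off wooden bar end, from the worktop into the green scrap bin. The finished white block with two holes is a good part: leave it lying where it is.

Things in the scene. Friction and masses are not known exactly. Their poses are not given: they have to be found in the camera images.
- channel_offcut: Offcut: stub of plain aluminium U-channel lying on the worktop with its open side up, 50 long x 25 wide x 20 mm high, walls 4 mm, about 50 g. Origin at its centre (10 mm above the worktop); its x axis runs along its length, y across its 25 mm width, z up. Grip it across the 25 mm width.
- wood_offcut: Offcut: sawn-off end of an orange-tan wooden bar lying on the worktop, 50 long x 22 wide x 20 mm high, about 30 g, with one round dark spot on top; at its +x end the last 14 mm of length are only 12 mm high. Origin at the centre of the full 50 x 22 x 20 mm (10 mm above the worktop); x along its length, y across its 22 mm width, z up. Grip it across the 22 mm width.
- scrap_bin: Green open-topped rectangular bin standing on the worktop, does not slide. Outside 140 mm along its x, 160 mm along its y, 60 mm high; walls and floor 4 mm. Origin at the centre of its underside, z up. Offcuts may be dropped in from just above the rim.
- good_block: Finished white block with two dark holes in its top, 30 mm (x) x 45 mm (y) x 20 mm high, 70 g, loose on the worktop. Origin at the centre of its underside. Not scrap: must stay where it is.

How it is judged:
At the end, for the whole second after the job is handed in: Both offcuts lie at rest (under 0.03 m/s) inside the green bin: the centre of each between its walls and below its rim (under 56 mm above the bin's underside). The white block is within 20 mm of where it started (x of channel_offcut in the frame of scrap_bin between -0.066 and 0.066 m and y of channel_offcut in the frame of scrap_bin between -0.076 and 0.076 m and z of each of channel_offcut, wood_offcut in the frame of scrap_bin below 0.056 m and linear speed of each of channel_offcut, wood_offcut below 0.03 m/s and x of wood_offcut in the frame of scrap_bin between -0.066 and 0.066 m and y of wood_offcut in the frame of scrap_bin between -0.076 and 0.076 m and distance of good_block from where it was at the start of the episode below 0.02 m); the robot touches nothing.
It fails at once if the finished white block is moved by more than 20 mm (distance of good_block from where it was at the start of the episode above 0.02 m).
It also fails if it takes over 51 s, if anything falls off the work surface, if the arm or the gripper's body presses on something with over 40 N, if the wrist force passes 120 N, or if a joint passes its speed limit or range.

## Working session

There is one attempt and no reset: what is moved stays moved. The work goes in short steps, Python scripts to look and compute and a shell command to move; the robot and the scene stay as the last step left them, time stands still between calls to the robot, and variables do not carry over. Pictures are saved under pics/ and viewed, and the job is handed in when it is done.

```bash
mkdir -p pics
python3 - <<'E'
from workcell import robot
import cv2,pickle
s=robot.state();print(s)
d={}
for n in("top","scene","wrist"):
    c=robot.snapshot(n);d[n]=c;cv2.imwrite(f"pics/{n}0.png",c["image"])
    print(n,{k:c[k] for k in c if k!="image"})
pickle.dump(d,open("snap0.pkl","wb"))
E
```

```text
{'clock': 0.0, 'joint_pos': array([ 1.06189743e+00,  1.59030557e-01,  1.59826702e+00, -5.66142554e-06,
        1.38619358e+00, -2.10128786e-01]), 'qvel': array([-8.19761561e-07,  4.84048730e-04,  1.01029653e-03,  8.97779342e-04,
       -9.93548385e-04, -9.46872610e-04]), 'effort': array([-1.53893816e-03, -3.95997870e+01, -3.31426299e+01, -3.65175511e-04,
        8.40499270e-03, -8.50799665e-06]), 'tcp_pos': array([0.16899886, 0.54900086, 0.24930983]), 'tcp_rot': array([ 0.23311451,  1.55870977, -0.23591789]), 'force': array([ 0.86538734, -0.38936704,  0.02641767]), 'torque': array([-0.04060291, -0.008848  , -0.06039046]), 'grip_width': 0.9960449713357126}
top {'fx': 408.3517139271069, 'fy': 408.3517139271069, 'cx': 252.86136583246358, 'cy': 192.25644672798887, 'rvec': array([ 2.1688581 , -2.11858069,  0.17385184]), 'tvec': array([0.04886365, 0.5713659 , 0.80909357])}
scene {'fx': 420.28117226407664, 'fy': 420.28117226407664, 'cx': 255.28980883014245, 'cy': 185.3851839681609, 'rvec': array([ 2.19695086, -1.06083805,  0.4335087 ]), 'tvec': array([-0.29415655,  0.3966593 ,  0.61892617])}
wrist {'fx': 297.3186396354542, 'fy': 297.3186396354542, 'cx': 251.41009291459793, 'cy': 187.65536590002486, 'rvec': array([-2.34323261, -1.730994  , -0.23287813]), 'tvec': array([-0.57431251, -0.03532989,  0.37925136])}
```

View pics/top0.png

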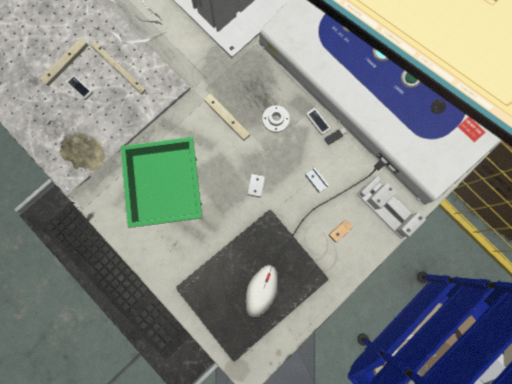

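View pics/scene0.png

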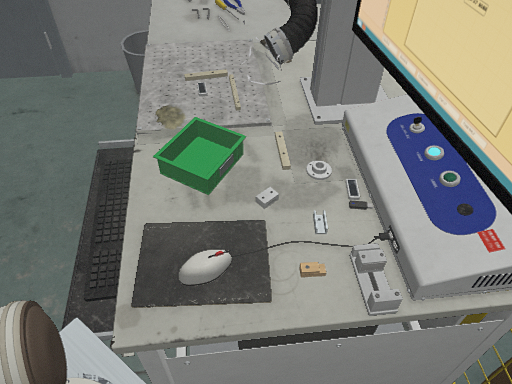

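The top view shows the bin near (162,183), the white block at (256,185), the channel at (317,179) and the wood at (340,231). In the scene view they are near (200,155), (267,197), (320,222) and (313,269). Next I'll zoom in.

```bash
python3 - <<'E'
import cv2,pickle,numpy as np
d=pickle.load(open("snap0.pkl","rb"))
a=cv2.resize(d["top"]["image"][150:250,240:370],None,fx=6,fy=6,interpolation=cv2.INTER_CUBIC)
cv2.imwrite("pics/topz.png",a)
b=cv2.resize(d["scene"]["image"][180:290,240:370],None,fx=5,fy=5,interpolation=cv2.INTER_CUBIC)
cv2.imwrite("pics/scz.png",b)
E
cat > h.py <<'E'
import cv2,numpy as np
def ray(c,px,z):
    K=np.array([[c["fx"],0,c["cx"]],[0,c["fy"],c["cy"]],[0,0,1]])
    R,_=cv2.Rodrigues(c["rvec"]);o=-R.T@c["tvec"]
    v=R.T@np.linalg.inv(K)@np.array([px[0],px[1],1.]);return o+v*(z-o[2])/v[2]
E
python3 - <<'E'
import pickle;from h import *
d=pickle.load(open("snap0.pkl","rb"))
for n,p,z in [("top",p,.06) for p in [(121,147),(191,138),(201,218),(129,227)]]: print(p,ray(d[n],p,z))
E
```

```text
(121, 147) [0.65622768 0.33874023 0.06      ]
(191, 138) [0.67924536 0.19424949 0.06      ]
(201, 218) [0.51222023 0.16626968 0.06      ]
(129, 227) [0.49060869 0.3105994  0.06      ]
```

View pics/topz.png

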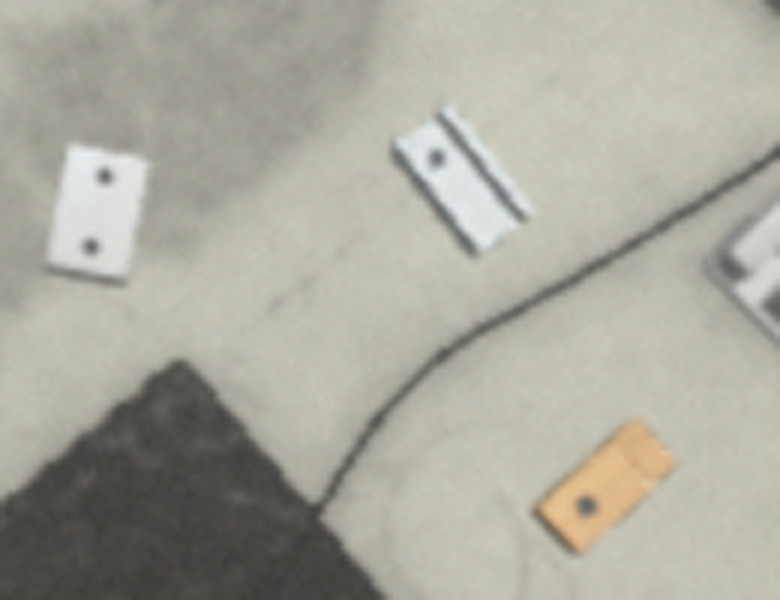

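View pics/scz.png

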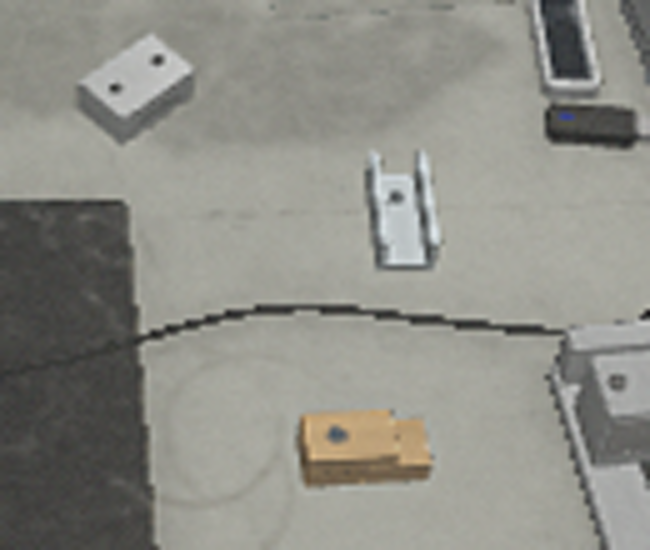

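View pics/wrist0.png

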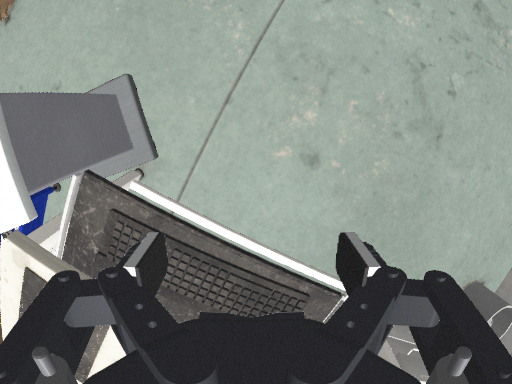

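Run:
```python
import pickle;from h import *
d=pickle.load(open("snap0.pkl","rb"))
def T(p,z): return ray(d["top"],((p[0]+.5)/6-.5+240,(p[1]+.5)/6-.5+150),z)
def S(p,z): return ray(d["scene"],((p[0]+.5)/5-.5+240,(p[1]+.5)/5-.5+180),z)
def show(n,f,cs):
    P=np.array([f(p,z) for p,z in cs])[:,:2]; print(n,P.round(4).tolist(),"c",P.mean(0).round(4))
    for i in range(4):
        v=P[(i+1)%4]-P[i];print("  len",np.linalg.norm(v).round(4),"ang",np.degrees(np.arctan2(v[1],v[0])).round(1))
show("chan top",T,[((395,145),.02),((447,103),.02),((535,213),.02),((480,253),.02)])
show("wood top",T,[((540,508),.02),((635,420),.012),((675,460),.012),((579,549),.02)])
show("block top",T,[((70,145),.02),((148,158),.02),((128,278),.02),((48,266),.02)])
show("chan sc",S,[((375,152),.02),((424,152),.02),((438,240),.02),((380,247),.02)])
show("wood sc",S,[((303,415),.02),((392,411),.02),((397,457),.02),((306,463),.02)])
show("wood sc end",S,[((428,420),.012),((430,458),.012),((431,480),.0),((308,485),.0)])
from workcell import robot
s=robot.state();R,_=cv2.Rodrigues(s["tcp_rot"]);print(R.round(3))
```

```text
chan top [[0.6172, -0.0508], [0.6331, -0.0696], [0.5935, -0.1013], [0.5784, -0.0814]] c [ 0.6055 -0.0758]
  len 0.0247 ang -49.7
  len 0.0508 ang -141.4
  len 0.0249 ang 127.2
  len 0.0494 ang 38.3
wood top [[0.4877, -0.1024], [0.5204, -0.1383], [0.5064, -0.1524], [0.4737, -0.1161]] c [ 0.4971 -0.1273]
  len 0.0485 ang -47.6
  len 0.0199 ang -134.7
  len 0.0489 ang 132.0
  len 0.0196 ang 44.2
block top [[0.6143, 0.0665], [0.6102, 0.0383], [0.5663, 0.0447], [0.57, 0.0734]] c [0.5902 0.0557]
  len 0.0285 ang -98.2
  len 0.0444 ang 171.8
  len 0.029 ang 82.8
  len 0.0449 ang -8.8
chan sc [[0.619, -0.0522], [0.6325, -0.069], [0.5951, -0.099], [0.5766, -0.0819]] c [ 0.6058 -0.0755]
  len 0.0215 ang -51.2
  len 0.048 ang -141.2
  len 0.0252 ang 137.1
  len 0.0517 ang 35.0
wood sc [[0.488, -0.1027], [0.5115, -0.1291], [0.495, -0.1418], [0.4708, -0.1157]] c [ 0.4913 -0.1223]
  len 0.0353 ang -48.4
  len 0.0208 ang -142.3
  len 0.0356 ang 132.9
  len 0.0216 ang 37.1
wood sc end [[0.5218, -0.1406], [0.5075, -0.1503], [0.5065, -0.1533], [0.4742, -0.1166]] c [ 0.5025 -0.1402]
  len 0.0174 ang -145.7
  len 0.0032 ang -108.7
  len 0.0489 ang 131.2
  len 0.0533 ang -26.8
[[-0.001  0.294  0.956]
 [-0.001  0.956 -0.294]
 [-1.    -0.002 -0.   ]]
```

```bash
python3 -m creep '[[0,0,-0.26,1.6,-3.4,0,1],[0,0,-0.26,1.6,-3.4,0,1],[0,0,-0.26,1.6,-3.4,0,1],[0,0,-0.26,1.6,-3.4,0,1],[0,0,-0.26,1.6,-3.4,0,1],[0,0,-0.26,1.6,-3.4,0,1],[0,0,-0.26,1.6,-3.4,0,1],[0,0,-0.26,1.6,-3.4,0,1],[0,0,-0.26,1.6,-3.4,0,1],[0,0,-0.26,1.6,-3.4,0,1],[0,0,-0.26,1.6,-3.4,0,0.65],[0,0,-0.26,1.6,-3.4,0,0.65],[0,0,-0.26,1.6,-3.4,0,0.65],[0,0,-0.26,1.6,-3.4,0,0.65],[0,0,-0.26,1.6,-3.4,0,0.65],[0,0,-0.26,1.6,-3.4,0,0.65],[0,0,-0.26,1.6,-3.4,0,0.65],[0,0,-0.26,1.6,-3.4,0,0.65],[0,0,-0.26,1.6,-3.4,0,0.65],[0,0,0,0,0,0,0.65]]'
cat >> h.py <<'E'
def rep(tx,ty,yaw):
    from workcell import robot
    s=robot.state();R,_=cv2.Rodrigues(s["tcp_rot"]);p=s["tcp_pos"]
    y=np.degrees(np.arctan2(R[1,1],R[0,1]))
    print("t",s["clock"],"p",p.round(4),"yaw",y.round(1),"xaxis",R[:,0].round(3),"F",s["force"].round(1),"w",round(s["grip_width"],3))
    print("to go cm",((tx-p[0])*100).round(2),((ty-p[1])*100).round(2),"turn units",((yaw-y)/6).round(2))
E
python3 -c "
from h import *;rep(.4943,-.124,42)"
```

```text
clock: 2.15
tcp_pos: [0.4742, -0.0999, 0.25]
tcp_rot: [0.64, 1.474, -0.642]
force: [-1.2, 0.0, -0.5]
grip_width: 0.65
t 2.15 p [ 0.4742 -0.0999  0.25  ] yaw 43.0 xaxis [-0.    -0.001 -1.   ] F [-1.2  0.  -0.5] w 0.65
to go cm 2.01 -2.41 turn units -0.16
```

```bash
python3 -m creep '[[0,0,-0.16,1,-1.2,-3,0.65],[0,0,0,1,-1.2,-3,0.65],[0,0,0,0,0,-3,0.65],[0,0,0,0,0,-3,0.65],[0,0,0,0,0,-2,0.65],[0,0,0,0,0,0,0.65]]'
python3 - <<'E'
from h import *;rep(.4943,-.124,42)
from workcell import robot
import pickle
c=robot.snapshot("wrist");pickle.dump(c,open("w1.pkl","wb"));cv2.imwrite("pics/w1.png",c["image"])
R,_=cv2.Rodrigues(c["rvec"])
def proj(P):
    q=R@np.array(P)+c["tvec"];th=np.arctan2(np.hypot(q[0],q[1]),q[2]);a=np.arctan2(q[1],q[0])
    return (c["cx"]+c["fx"]*th*np.cos(a)).round(1),(c["cy"]+c["fx"]*th*np.sin(a)).round(1)
a=np.radians(-48)
for x,y in[(-25,-11),(-25,11),(11,11),(11,-11)]:
    print(proj([.497+(x*np.cos(a)-y*np.sin(a))/1e3,-.127+(x*np.sin(a)+y*np.cos(a))/1e3,.02]))
E
```

```text
clock: 2.75
tcp_pos: [0.4905, -0.1185, 0.107]
tcp_rot: [0.651, 1.479, -0.65]
force: [-1.2, 0.3, 0.5]
grip_width: 0.649
t 2.75 p [ 0.4905 -0.1185  0.107 ] yaw 42.3 xaxis [-0.007  0.004 -1.   ] F [-1.2  0.3  0.5] w 0.649
to go cm 0.38 -0.55 turn units -0.05
(np.float64(235.0), np.float64(181.3))
(np.float64(265.0), np.float64(181.5))
(np.float64(264.1), np.float64(227.0))
(np.float64(235.5), np.float64(226.8))
```

View pics/w1.png

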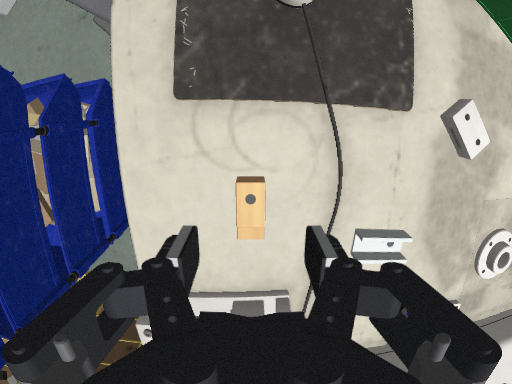

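Wrist view: the wood spans columns 237–265 and rows 182–240, with the step at row 227. That matches the predicted corners within about 1–2 px.

```bash
python3 -m creep '[[0,0,0,0,0,-2,0.65],[0,0,0,0,0,0,0.65],[0,0,0,0,0,0,0.65]]'
python3 -c "
from h import *;rep(.4943,-.124,42)"
```

```text
clock: 3.1
tcp_pos: [0.4938, -0.1205, 0.0916]
tcp_rot: [0.65, 1.47, -0.65]
force: [-0.9, -0.3, -0.3]
grip_width: 0.65
t 3.1 p [ 0.4938 -0.1205  0.0916] yaw 42.3 xaxis [ 0.001 -0.001 -1.   ] F [-0.9 -0.3 -0.3] w 0.65
to go cm 0.05 -0.35 turn units -0.05
```

```bash
python3 -m creep '[[0,0,0,0,-0.35,-2,0.65],[0,0,0,0,0,-2,0.65],[0,0,0,0,0,-1.5,0.65],[0,0,0,0,0,-0.8,0.65],[0,0,0,0,0,-0.5,0.65],[0,0,0,0,0,0,0.65],[0,0,0,0,0,0,0.65]]'
python3 -c "
from h import *;rep(.4943,-.124,42)"
```

```text
clock: 3.8
tcp_pos: [0.494, -0.1243, 0.0232]
tcp_rot: [0.65, 1.47, -0.651]
force: [0.4, 0.1, 0.1]
grip_width: 0.651
t 3.8 p [ 0.494  -0.1243  0.0232] yaw 42.3 xaxis [ 0.001 -0.001 -1.   ] F [0.4 0.1 0.1] w 0.651
to go cm 0.03 0.03 turn units -0.05
```

Closing the gripper and lifting straight up.

```bash
python3 -m creep '[[0,0,0,0,0,0,0.4],[0,0,0,0,0,0,0.2],[0,0,0,0,0,0,0],[0,0,0,0,0,0,0],[0,0,0,0,0,0,0],[0,0,0,0,0,0,0]]' && python3 -m creep '[[0,0,0,0,0,1.5,0],[0,0,0,0,0,3,0],[0,0,0,0,0,3,0],[0,0,0,0,0,3,0],[0,0,0,0,0,2,0],[0,0,0,0,0,0,0],[0,0,0,0,0,0,0]]'
python3 - <<'E'
from h import *;rep(.55,.247,10)
from workcell import robot
c=robot.snapshot("wrist");cv2.imwrite("pics/w2.png",c["image"])
E
```

```text
clock: 4.4
tcp_pos: [0.4939, -0.1243, 0.0231]
tcp_rot: [0.65, 1.47, -0.651]
force: [-0.3, 0.4, 5.5]
grip_width: 0.24
clock: 5.1
tcp_pos: [0.4929, -0.1238, 0.1465]
tcp_rot: [0.651, 1.472, -0.651]
force: [-0.1, 0.4, -2.2]
grip_width: 0.241
t 5.1 p [ 0.4929 -0.1238  0.1465] yaw 42.3 xaxis [-0.001  0.    -1.   ] F [-0.1  0.4 -2.2] w 0.241
to go cm 5.71 37.08 turn units -5.38
```

View pics/w2.png

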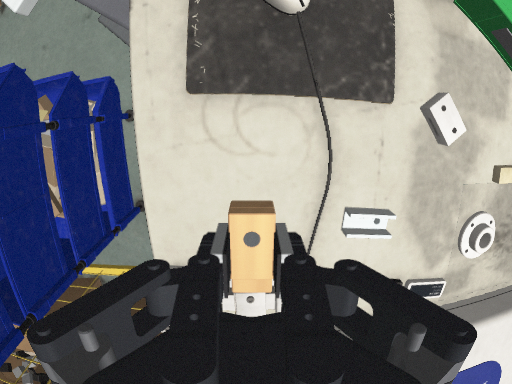

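The wood is held squarely between the pads at about (251,245), opening 0.241. Now I'll carry it to the bin.

```bash
python3 -m creep '[[0,0,-0.3,0.3,2,0,0],[0,0,-0.4,0.4,3,0,0],[0,0,-0.45,0.5,3,0,0],[0,0,-0.45,0.5,3,0,0],[0,0,-0.45,0.5,3,0,0],[0,0,-0.45,0.5,3,0,0],[0,0,-0.45,0.5,3,0,0],[0,0,-0.45,0.5,3,0,0],[0,0,-0.45,0.5,3,0,0],[0,0,-0.45,0.5,3,0,0],[0,0,-0.45,0.5,3,0,0],[0,0,-0.4,0.5,3,0,0],[0,0,-0.33,0.1,2,0,0],[0,0,0,0,0,0,0],[0,0,0,0,0,0,0],[0,0,0,0,0,0,0]]'
python3 - <<'E'
from h import *;rep(.55,.247,10)
from workcell import robot
c=robot.snapshot("top");cv2.imwrite("pics/t3.png",c["image"])
c=robot.snapshot("scene");cv2.imwrite("pics/s3.png",c["image"])
E
```

```text
clock: 6.75
tcp_pos: [0.5507, 0.245, 0.1461]
tcp_rot: [1.086, 1.283, -1.09]
force: [-0.3, 0.0, -0.2]
grip_width: 0.24
t 6.75 p [0.5507 0.245  0.1461] yaw 9.4 xaxis [-0.002 -0.001 -1.   ] F [-0.3  0.  -0.2] w 0.24
to go cm -0.07 0.2 turn units 0.1
```

View pics/s3.png

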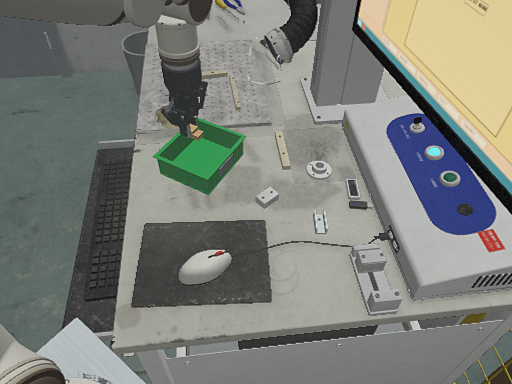

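Run:
```python
import pickle;from h import *
d=pickle.load(open("snap0.pkl","rb"))
for n in("top","scene"):
    c=d[n];K=np.array([[c["fx"],0,c["cx"]],[0,c["fy"],c["cy"]],[0,0,1.]])
    P=np.array([[.5507,.245,.146],[.5507,.245,.06],[.5507,.245,.004],[.5846,.2525,.06]])
    print(n,cv2.projectPoints(P,c["rvec"],c["tvec"],K,None)[0].reshape(-1,2).round(0).tolist())
```

```text
top [[153.0, 192.0], [163.0, 198.0], [169.0, 202.0], [161.0, 182.0]]
scene [[189.0, 126.0], [192.0, 155.0], [195.0, 172.0], [200.0, 146.0]]
```

View pics/t3.png

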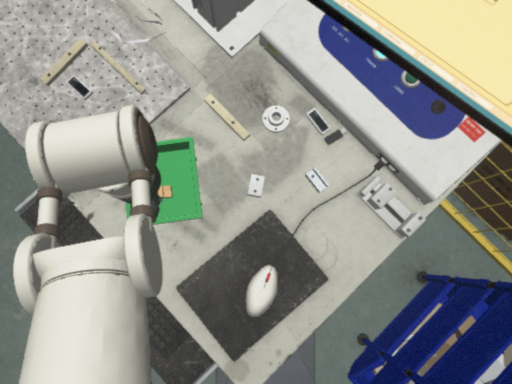

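The wood hangs over the bin: seen at (164,191) in the top view and (195,131) in the scene view, both consistent with the projection. I'll lower and release.

```bash
python3 -m creep '[[0,0,0,0.5,0,-2,0],[0,0,0,0.5,0,-2,0],[0,0,0,0,0,-2,0],[0,0,0,0,0,-1,0],[0,0,0,0,0,0,0],[0,0,0,0,0,0,0],[0,0,0,0,0,0,0.5],[0,0,0,0,0,0,0.5],[0,0,0,0,0,0,0.5],[0,0,0,0,0,0,0.5],[0,0,0,0,0,2,0.5],[0,0,0,0,0,3,0.6],[0,0,0,0,0,3,0.65],[0,0,0,0,0,0,0.65],[0,0,0,0,0,0,0.65]]'
python3 - <<'E'
from h import *;rep(.6055,-.0757,-51)
from workcell import robot
c=robot.snapshot("wrist");cv2.imwrite("pics/w4.png",c["image"])
E
```

```text
clock: 8.35
tcp_pos: [0.5617, 0.2461, 0.1581]
tcp_rot: [1.088, 1.281, -1.086]
force: [-0.1, 0.0, -0.6]
grip_width: 0.648
t 8.35 p [0.5617 0.2461 0.1581] yaw 9.4 xaxis [ 0.002  0.    -1.   ] F [-0.1  0.  -0.6] w 0.648
to go cm 4.38 -32.18 turn units -10.07
```

View pics/w4.png

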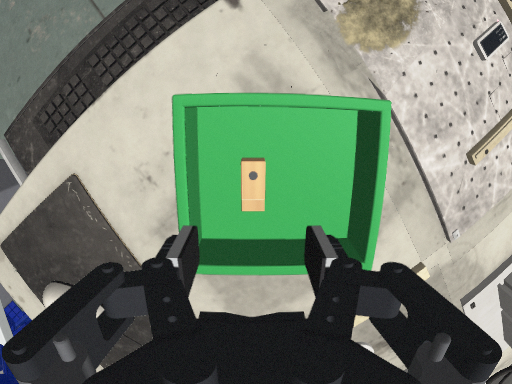

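The wood lies flat on the bin floor at (253,185). Next, the channel.

```bash
python3 -m creep '[[0,0,-0.8,0.4,-2.7,0,0.65],[0,0,-0.8,0.4,-2.7,0,0.65],[0,0,-0.85,0.4,-2.7,0,0.65],[0,0,-0.85,0.4,-2.7,0,0.65],[0,0,-0.85,0.4,-2.7,0,0.65],[0,0,-0.85,0.4,-2.7,0,0.65],[0,0,-0.85,0.4,-2.7,0,0.65],[0,0,-0.85,0.4,-2.7,0,0.65],[0,0,-0.85,0.4,-2.7,0,0.65],[0,0,-0.85,0.4,-2.7,-1,0.65],[0,0,-0.85,0.4,-2.7,-2,0.65],[0,0,-0.8,0,-2.5,-2,0.65],[0,0,0,0,0,0,0.65],[0,0,0,0,0,0,0.65],[0,0,0,0,0,0,0.65]]'
python3 - <<'E'
from h import *;rep(.6055,-.0757,-51)
from workcell import robot
import pickle
c=robot.snapshot("wrist");cv2.imwrite("pics/w5.png",c["image"])
R,_=cv2.Rodrigues(c["rvec"])
def proj(P):
    q=R@np.array(P)+c["tvec"];th=np.arctan2(np.hypot(q[0],q[1]),q[2]);a=np.arctan2(q[1],q[0])
    return (c["cx"]+c["fx"]*th*np.cos(a)).round(1),(c["cy"]+c["fx"]*th*np.sin(a)).round(1)
a=np.radians(39)
for x,y in[(-25,-12.5),(-25,12.5),(25,12.5),(25,-12.5)]:
    print(proj([.6055+(x*np.cos(a)-y*np.sin(a))/1e3,-.0757+(x*np.sin(a)+y*np.cos(a))/1e3,.02]))
E
```

```text
clock: 9.9
tcp_pos: [0.6053, -0.0751, 0.1074]
tcp_rot: [1.826, 0.65, -1.826]
force: [-0.5, -0.5, 0.6]
grip_width: 0.65
t 9.9 p [ 0.6053 -0.0751  0.1074] yaw -50.8 xaxis [-0.  0. -1.] F [-0.5 -0.5  0.6] w 0.65
to go cm 0.02 -0.06 turn units -0.03
(np.float64(268.1), np.float64(230.9))
(np.float64(235.9), np.float64(230.8))
(np.float64(235.0), np.float64(167.3))
(np.float64(269.5), np.float64(167.5))
```

View pics/w5.png

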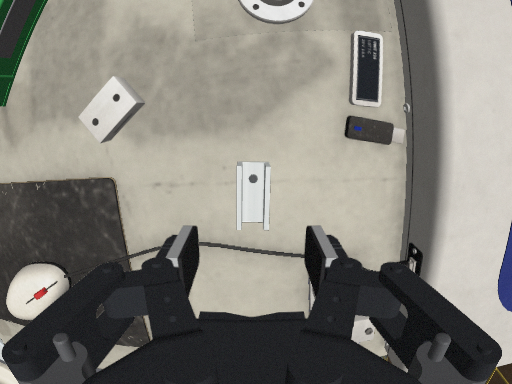

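The channel is at columns 237–270, rows 162–229, which is within 2–5 px of the prediction and square to the jaws. Descending and gripping.

```bash
python3 -m creep '[[0,0,0,0,-0.05,-2,0.65],[0,0,0,0,0,-2.5,0.65],[0,0,0,0,0,-2,0.65],[0,0,0,0,0,-1.2,0.65],[0,0,0,0,0,-0.7,0.65],[0,0,0,0,0,0,0.65],[0,0,0,0,0,0,0.65]]'; python3 -m creep '[[0,0,0,0,0,0,0.4],[0,0,0,0,0,0,0.2],[0,0,0,0,0,0,0],[0,0,0,0,0,0,0],[0,0,0,0,0,0,0],[0,0,0,0,0,0,0]]' && python3 -m creep '[[0,0,0,0,0,1.5,0],[0,0,0,0,0,3,0],[0,0,0,0,0,3,0],[0,0,0,0,0,3,0],[0,0,0,0,0,2,0],[0,0,0,0,0,0,0],[0,0,0,0,0,0,0]]'
python3 - <<'E'
from h import *;rep(.61,.257,9.4)
from workcell import robot
c=robot.snapshot("wrist");cv2.imwrite("pics/w6.png",c["image"])
E
```

```text
clock: 10.65
tcp_pos: [0.6061, -0.0766, 0.0244]
tcp_rot: [1.828, 0.648, -1.825]
force: [0.7, -0.4, 0.2]
grip_width: 0.646
clock: 11.25
tcp_pos: [0.6062, -0.0768, 0.0245]
tcp_rot: [1.828, 0.647, -1.825]
force: [-0.2, 0.6, 5.9]
grip_width: 0.274
clock: 11.95
tcp_pos: [0.605, -0.0764, 0.1482]
tcp_rot: [1.827, 0.649, -1.827]
force: [-0.8, 0.2, -0.2]
grip_width: 0.275
t 11.95 p [ 0.605  -0.0764  0.1482] yaw -50.9 xaxis [-0.  0. -1.] F [-0.8  0.2 -0.2] w 0.275
to go cm 0.5 33.34 turn units 10.05
```

View pics/w6.png

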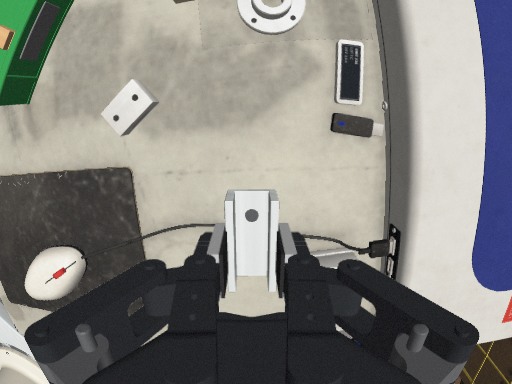

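The channel is held at (251,240), opening 0.275, and the white block is undisturbed at (129,107). Carrying it to the bin's other half.

```bash
python3 -m creep '[[0,0,0.7,0.1,2,0,0],[0,0,0.8,0.1,2.7,0,0],[0,0,0.85,0.1,2.8,0,0],[0,0,0.85,0.1,2.8,0,0],[0,0,0.85,0.1,2.8,0,0],[0,0,0.85,0.1,2.8,0,0],[0,0,0.85,0,2.8,0,0],[0,0,0.85,0,2.8,0,0],[0,0,0.85,0,2.8,0,0],[0,0,0.85,0,2.8,0,0],[0,0,0.85,0,2.8,0,0],[0,0,0.8,0,2.3,0,0],[0,0,0.1,0,1.1,0,0],[0,0,0,0,0,0,0],[0,0,0,0,0,0,0],[0,0,0,0,0,0,0]]'
python3 - <<'E'
from h import *;rep(.612,.257,9.4)
from workcell import robot
c=robot.snapshot("wrist");cv2.imwrite("pics/w7.png",c["image"])
E
```

```text
clock: 13.6
tcp_pos: [0.6113, 0.2552, 0.1479]
tcp_rot: [1.088, 1.282, -1.09]
force: [-0.7, -0.2, -0.5]
grip_width: 0.274
t 13.6 p [0.6113 0.2552 0.1479] yaw 9.3 xaxis [-0.001 -0.001 -1.   ] F [-0.7 -0.2 -0.5] w 0.274
to go cm 0.07 0.18 turn units 0.02
```

View pics/w7.png

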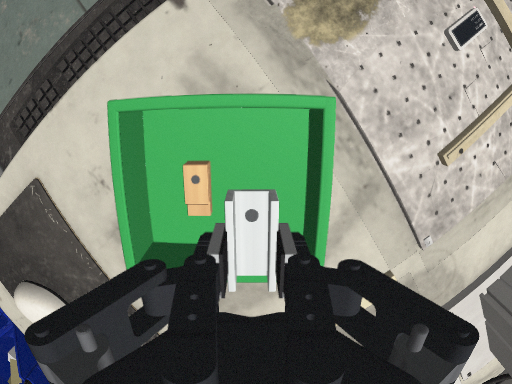

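The channel hangs over the free half of the bin at (251,240), clear of the wood at (198,188). Lowering and releasing, then retreating.

```bash
python3 -m creep '[[0,0,0,0,0,-2,0],[0,0,0,0,0,-2,0],[0,0,0,0,0,-2,0],[0,0,0,0,0,-1.2,0],[0,0,0,0,0,0,0],[0,0,0,0,0,0,0],[0,0,0,0,0,0,0.5],[0,0,0,0,0,0,0.5],[0,0,0,0,0,0,0.5],[0,0,0,0,0,0,0.5],[0,0,0,0,0,2,0.5],[0,0,0,0,0,3,0.5],[0,0,0,0,0,4,0.5],[0,0,0,0,0,4,0.5],[0,0,0,0,0,2,0.5],[0,0,0,0,0,0,0.5],[0,0,0,0,0,0,0.5],[0,0,0,0,0,0,0.5]]'
python3 - <<'E'
from h import *;rep(.612,.257,9.4)
from workcell import robot
c=robot.snapshot("wrist");cv2.imwrite("pics/w8.png",c["image"])
c=robot.snapshot("top");cv2.imwrite("pics/t8.png",c["image"])
import pickle
o=pickle.load(open("snap0.pkl","rb"))["top"]["image"]
print("block diff",cv2.absdiff(o[165:205,240:275],c["image"][165:205,240:275]).max())
E
```

```text
clock: 15.45
tcp_pos: [0.6102, 0.2562, 0.2239]
tcp_rot: [1.085, 1.285, -1.09]
force: [-0.4, 0.3, -0.7]
grip_width: 0.5
t 15.45 p [0.6102 0.2562 0.2239] yaw 9.4 xaxis [-0.004 -0.001 -1.   ] F [-0.4  0.3 -0.7] w 0.5
to go cm 0.18 0.08 turn units 0.0
block diff 8
```

View pics/w8.png

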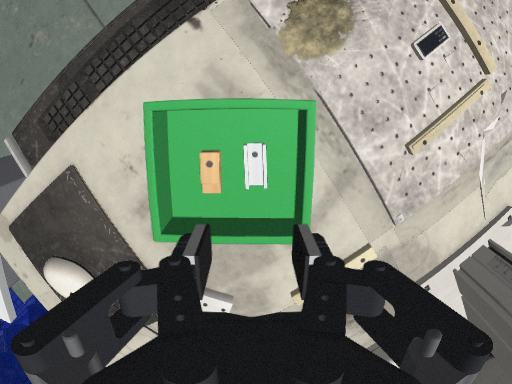

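View pics/t8.png

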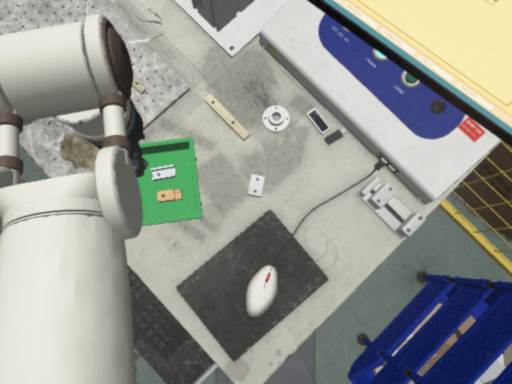

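Both offcuts lie flat inside the bin: in the wrist view the wood is at (210,172) and the channel at (256,165). The block sits at (256,185) in the top view, unchanged, and the gripper is clear of everything.

```bash
python3 -c "
from workcell import robot
print(robot.sign_off()); print(robot.state()['clock'])"
```

```text
the job is handed in; nothing more can be done
None
the job is handed in; nothing more can be done
```

Both offcuts are in the green scrap bin. I gripped the wooden bar end and then the channel across their widths and released each from about rim height. I handed the job in at about 15.5 s on the robot's clock, well under the 51 s limit.

My last wrist and top pictures, taken at 15.45 s, showed both pieces lying flat and side by side on the bin floor, clear of the walls. The white block had not moved in the top view: its patch differed from the first picture by at most 8 of 255 grey levels, which is noise. The gripper was open, about 0.16 m above the bin rim, touching nothing, and the force reading was under 1 N.

No check failed or disagreed. Two things were not checked directly: I did not measure the pieces' speed, and the hand-in reports no verdict.

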